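# Close and lock the wire feeder's access cover

### The job

The access cover of the welding wire feeder on the bench stands ajar. With the fingertips only, push the cover down fully shut without slamming it, then set a fingertip in the slot of its round cam fastener and turn it a quarter turn clockwise, all the way to its stop, so that the cover is locked. Do not turn the fastener before the cover is shut, do not lift the cover further open, and leave the tools and other things lying about where they are.

Things in the scene. Friction and masses are not known exactly. Their poses are not given: they have to be found in the camera images.
- case: Wire feeder case of grey sheet steel, fixed to the bench, 260 (x) x 420 (y) x 110 mm high; origin at the centre of its underside, on the bench. x points from its front to its back (away from the robot, turned by up to 0.3 rad), y to its left, z up. Its top is fixed from y = -210 to -76 mm; left of that a bare aluminium cover lies over an opening.
- lid_hinge (a point): Middle of the cover's hinge axis, at case point (95, 60, 110) mm, near the back edge; the axis is parallel to the case's y. The frame turns with the cover.
- lid (a joint): Angle of the cover, rad: 0 = fully shut and level, positive = its front edge raised (starts 0.35 to 0.8; stop at 1.1). It is stiff: it stays at any angle, and a downward push of 3 to 10 N near the front edge closes it; at 0 it meets a hard stop.
- lid_edge (a point): Middle of the cover's front (free) edge, on its upper face, which is 114 mm above the bench when shut. Plate 225 mm from hinge to this edge, 270 mm wide, 4 mm thick. The frame turns with the cover: x towards the hinge, y along the edge to the left, z out of the upper face. The face is flat and free beside the round fastener: press it there, e.g. 90 mm left or right of the middle.
- cam (a joint): Angle of the cam fastener, rad: 0 = unlocked, growing clockwise seen from above the cover, 1.571 = locked, where it meets a hard stop (starts 0 to 0.3). It stays where it is left and needs about 0.1 N m (about 4 N at 25 mm from its axis). Its slot is wider than a fingertip: set the tip in it 20 to 28 mm off the axis, sweep it round against the slot's side wall, and allow for the play.
- cam_slot (a point): Centre of the slot's floor, on the turning axis of the fastener: a round steel disc, 90 mm diameter, 155 mm from the hinge, midway along the cover's width. The slot, 32 mm wide and 16 mm deep, runs straight across through the centre, open at both ends. Its floor is 10 mm above the cover (124 mm above the bench when shut). Frame turns with the disc: y along the slot, z out of the cover.
- cam_nose (a point): Tip of the small pointer nose at the disc's rim, at the slot's -y end, 55 mm from the axis, level with the slot's floor. Unlocked, the slot is parallel to the hinge and the nose points right (case -y); locked, the slot is square to the hinge and the nose points to the cover's front edge (case -x).
- roller: Bystander: steel ring, 44 mm diameter, 14 mm high, lying on the right, fixed part of the case's top.
- nozzle: Bystander: brass nozzle, 26 mm diameter, 50 mm high, standing on the right, fixed part of the case's top.
- wrench: Bystander: wrench, 170 mm long, lying on the bench in front of the case.
- screwdriver: Bystander: screwdriver, 180 mm long, lying on the bench in front of the case.
- mug: Bystander: mug, 76 mm diameter, 90 mm high, beside the case.
- spray: Bystander: metal spray can, 56 mm diameter, 150 mm high, beside the case.
- angle: Bystander: steel angle offcut, 110 x 40 x 40 mm, lying on the bench at the left of the case.

How it is judged (in metres and radians):
On the way, in this order (a step that is already met when the one before it is completed fails the run):
1. the cover is pushed fully shut, the fastener still unlocked (value of joint lid below 0.03 rad and value of joint cam below 0.8 rad), for 0.2 s.
2. the fastener is turned to its stop with the cover shut (value of joint cam above 1.47 rad and value of joint lid below 0.03 rad), for 0.2 s.
At the end, for the whole second after the job is handed in: The cover is shut (within 0.03 rad) and the fastener is at its locked stop (above 1.47 of 1.571 rad), with everything at rest (all of step 2 and linear speed of each of roller, nozzle, wrench, screwdriver, mug, spray, angle below 0.02 m/s); the robot touches nothing.
It fails at once if the fastener is turned (past 0.8 rad) while the cover is open (above 0.06 rad) (value of joint cam above 0.8 rad and value of joint lid above 0.06 rad).
It fails at once if the cover is lifted further open (above 0.9 rad) (value of joint lid above 0.9 rad).
It fails at once if the cover is slammed (closing faster than 3 rad/s) (velocity of joint lid below -3 rad/s).
It fails at once if one of the things lying about is moved by more than 30 mm (distance of any of roller, nozzle, wrench, screwdriver, mug, spray, angle from where it was at the start of the episode above 0.03 m).
It also fails if it takes over 48 s, if anything falls off the work surface, if the arm or the gripper's body presses on something with over 40 N, if the wrist force passes 120 N, or if a joint passes its speed limit or range.

### The arm

A 6-joint arm with a two-finger parallel gripper is mounted at the origin on the work surface. World frame = base frame: x ahead of the robot, y to its left, z up, the work surface at z = 0. Lengths are in mm, angles in rad, forces in N, time in s.
With the tool pointing down it reaches from about 275 to 750 mm from the base axis. Payload 10.2 kg.
Tool frame: the origin (TCP) lies midway between the tips of the shut fingers; the grasp point (between the pads) lies grip_depth behind it (grip_depth is the distance from the TCP to the grasp point, in mm); z points along the fingers, y is the line along which they close (so a half turn about z gives the same grasp; the last joint's range is limited). The gripper opens to 85 mm and grips with 20 to 120 N. Pads are 22 mm wide; open, the fingers measure 114 mm over their backs; the gripper's body (76 mm by 85 mm) begins 54 mm behind the grasp point. The pads swing forward as they close: fully open they stand 13 mm farther back than shut.
Start: joints at [-0.223, 0.313, 1.498, -0, 1.331, -0.223], TCP at [525.006, -0.013, 231.294] pointing down, gripper open.
Joint ranges: [-2.94, 2.94], [-0.97, 2.17], [0.19, 2.56], [-1.23, 4.37], [0.02, 3.11], [-2.88, 2.88]. Speed limits (rad/s): [2.39, 2.39, 3.01, 3.14, 3.14, 3.14].

### API

Orientations are given as a unit quaternion [w, x, y, z].
In Python, from rig import * gives the robot as it stands.
- The arm moves only by the tool servo_tool, never from a script. Its argument "commands" is a list of rows, each a list of 3 entries, a list of its own where there are three numbers: the gripper command: -1 is fully open, 1 is shut, values between are in proportion, then the shift along the tool's x, y, z in m, then the turn, a rotation vector about the tool's x, y, z in units of 6 degrees (1.0 is 6 degrees). In form: [[grip, [dx, dy, dz], [ax, ay, az]], ...]. A call has 1 to 10 rows; each row shifts and turns the commanded pose from where the row before left it, along the tool's axes as they then stand; what a row does not reach is not made up. A row lasts 1/12 s, in which the tool goes at most 41.7 mm and 7.16 degrees, less where a joint would pass 70% of its speed; a pose out of reach is approached as far as the arm can. A call is refused whole if a number of a shift passes 0.0417 or a number of a turn 1, either way. A call with a gripper value outside its range is refused whole. The fingers move at their own pace and stop on an object; "squeeze" is the grip in N (left out, the last holds). Time passes only in rows, so rows that do not move let the fingers close. It gives the time, the measured TCP pose, the force, the opening and the grip force at its end, in the units of the state.
- sense(): the state, without advancing time (a new reading comes with each control period).
- capture(name): name is "scene" or "side" or "wrist"; returns a dict with "pixels" (420x560x3 uint8, red, green, blue), "z_map" (420x560 float32, mm along the optical axis (not along the pixel's ray), 0 where there is no reading), "fx", "fy", "cx", "cy" (pixels), "rvec" (rotation vector, rad) and "tvec" (3), from world to camera coordinates, as OpenCV has them; the wrist camera has in their place "T_tool_cam" (4x4, takes a point from camera to tool coordinates, whose origin is the TCP and whose axes are the flange's). Camera axes: x right, y down, z forward; pixel columns grow to the right and rows downward; lengths in mm; the calibration is good to about 2 mm. A picture is of the moment at which its call begins: read the wrist's pose just before it.
- finish_job(): hands the job in; it is judged then, once.
The state is a dict: "time_s": time; "joints": joint angles; "dq": joint speeds; "tau": joint torques, N m; "eef_pos": TCP position; "ee_rot": TCP orientation; "force": force on the tool from outside, world axes, zero at the start; "wrist_torque": the same for the moment, N m; "grip_width": opening from 0.0 (shut) to 1.0 (fully open); "grip_force": force on a finger pad.
Only numpy, scipy, OpenCV 4.12 (cv2) and the standard library are available. Lean on these libraries where they do the work, as an engineer would, in place of code of your own. Each camera call takes 0.05 s, during which the arm holds its last target. There are 200 camera calls.

## Working session

There is one attempt and no reset: what is moved stays moved. The work goes in short steps, Python scripts to look and compute and a tool call to move; the robot and the scene stay as the last step left them, time stands still between calls to the robot, and variables do not carry over. Pictures are saved under pics/ and viewed, at most 10 in all, crops included, and the job is handed in when it is done.

Besides the shell and the picture viewer there is one more tool, called after ">>>" as a command line: name --argument value ..., lists and objects as JSON in quotes. servo_tool: Moves the arm, as the interface text tells. Its arguments: {"type":"object","properties":{"commands":{"type":"array"},"squeeze":{"type":"number"}},"required":["commands"]}

```bash
mkdir -p pics
cat > h.py <<'E'
from rig import *
import numpy as np, cv2
from scipy.spatial.transform import Rotation as R
def world(c, s=None):
    z=c["z_map"].astype(float); v,u=np.mgrid[:z.shape[0],:z.shape[1]]
    P=np.stack([(u-c["cx"])/c["fx"]*z,(v-c["cy"])/c["fy"]*z,z],-1)
    if "rvec" in c:
        M=R.from_rotvec(np.ravel(c["rvec"])).as_matrix(); W=(P-np.ravel(c["tvec"]))@M
    else:
        T=np.array(c["T_tool_cam"]); Q=P@T[:3,:3].T+T[:3,3]
        W=Q@R.from_quat(s["ee_rot"],scalar_first=True).as_matrix().T+np.array(s["eef_pos"])
    W[z==0]=np.nan
    return W
def save(c,n): cv2.imwrite("pics/"+n,c["pixels"][:,:,::-1])
E
python3 - <<'E'
from h import *
s=sense(); print(s)
for n in("scene","side"):
    c=capture(n); save(c,n+"1.png"); np.save(n+"1.npy",world(c))
E
```

```text
{'time_s': 0.0, 'joints': array([-2.23376700e-01,  3.13481079e-01,  1.49845670e+00, -3.15962756e-06,
        1.33098490e+00, -2.23373355e-01]), 'dq': array([-0.00099344,  0.00187003,  0.00081877, -0.00051429,  0.00124237,
       -0.00052546]), 'tau': array([-5.78409599e-04, -4.12261176e+01, -2.59742296e+01, -3.58453699e-04,
        4.11797926e-03, -1.23038126e-05]), 'eef_pos': array([5.24740076e+02, 5.83093866e-02, 2.30711785e+02]), 'ee_rot': array([-5.61904826e-04,  7.07107542e-01,  7.07105708e-01, -3.55684907e-04]), 'force': array([-0.78330681,  0.62785069,  0.25247697]), 'wrist_torque': array([-0.00803927,  0.03294635,  0.02798515]), 'grip_force': 0.0, 'grip_width': 0.9974525621200829}
```

View pics/scene1.png

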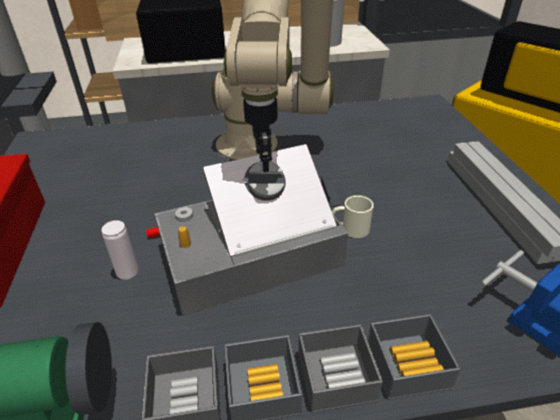

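View pics/side1.png

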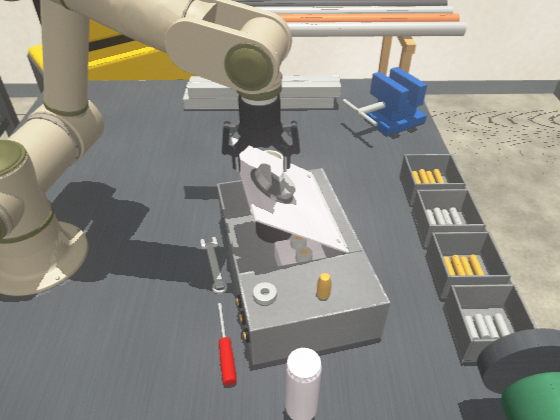

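The scene view, looking back at the robot, shows the raised cover with front edge at (205,165)–(307,147), hinge side at (232,250)–(335,225), and the disc at (266,180). The side view shows the roller at (264,293), the nozzle at (323,286) and the tools in front of the case. The gripper hovers just above and in front of the cover.

Run:
```python
from h import *
W=np.load("scene1.npy")
poly=np.array([[212,172],[240,166],[240,200],[290,200],[290,165],[303,155],[325,218],[240,238]])
m=np.zeros(W.shape[:2],np.uint8); cv2.fillPoly(m,[poly],1)
P=W[(m>0)&~np.isnan(W[...,0])]
for _ in range(3):
    c=P.mean(0); n=np.linalg.svd(P-c,full_matrices=False)[2][2]; n*=np.sign(n[2]); P=P[abs((P-c)@n)<4]
c=P.mean(0);n=np.linalg.svd(P-c,full_matrices=False)[2][2]; n*=np.sign(n[2])
yaw=np.arctan2(n[1],n[0]) ; th=np.arccos(n[2]); print("n",n,"tilt",th,"yaw",yaw,yaw-np.pi,len(P))
# all cover points: extents in case frame
psi=yaw if abs(yaw)<1.5 else yaw-np.sign(yaw)*np.pi
ex=np.array([np.cos(psi),np.sin(psi),0]);ey=np.array([-ex[1],ex[0],0]); 
A=W.reshape(-1,3);A=A[~np.isnan(A[:,0])]
m=(abs((A-c)@n)<4)&(np.linalg.norm(A-c,axis=1)<200)
L=A[m]; d=np.cross(ey,n)  # along the plate
d*=np.sign(d@ex)
for e in(d,ey): print(np.percentile((L-c)@e,[0.2,1,5,50,95,99,99.8]))
print("c",c)
# case top right, z~110
m=(abs(A[:,2]-110)<5)&(np.linalg.norm(A[:,:2]-c[:2],axis=1)<350); T=A[m]
for e in(ex,ey): print("top",np.percentile(T@e,[.5,2,50,98,99.5]))
for uv in[(205,165),(307,147),(232,250),(335,225),(225,248),(345,233),(184,213),(184,237),(118,228),(357,203)]: print(uv,W[uv[1],uv[0]])
D=A[((A-c)@n>6)&((A-c)@n<30)&(np.linalg.norm(A-c,axis=1)<130)]
print("disc",np.median(D,axis=0),len(D),(D.min(0)+D.max(0))/2)
```

```text
n [0.5602796  0.12407186 0.81895845] tilt 0.6112026759484234 yaw 0.21792943519134209 -2.9236632183984512 4246
[-127.17728089 -124.84260605 -113.69443525   13.35050612  106.64579767
  138.97917305  140.86222484]
[-158.25268992 -133.1665768  -124.70760862  -13.18158476  124.43130423
  135.24065337  141.04459467]
c [591.47703079   9.37339084 168.24694207]
top [435.18285356 441.62025796 637.63750631 693.00701895 694.30580506]
top [-386.13716624 -383.65665307 -289.55083505   15.81659963   30.37777452]
(205, 165) [ 120.94945625 -154.52132379   -0.8311213 ]
(307, 147) [ 69.10194838 214.64559146  -0.78932855]
(232, 250) [687.55302643 -97.07422711 117.27447158]
(335, 225) [640.86498012 158.20264505 114.29932687]
(225, 248) [ 670.91076989 -112.58617931  110.7420491 ]
(345, 233) [668.86588715 175.68078    109.78402491]
(184, 213) [ 524.65548697 -207.20205117  113.57222349]
(184, 237) [ 647.40650773 -202.90301091  138.81407127]
(118, 228) [ 597.82089539 -354.76022939  147.77288406]
(357, 203) [501.42512119 261.89098749  62.46830844]
disc [575.73482871   6.75443892 204.18759078] 1032 [597.99184211   9.57985159 173.04249909]
```

>>> servo_tool --commands '[[-1, [0, 0, -0.03], [0, 0, 0]], [-1, [0, 0, -0.03], [0, 0, 0]], [-1, [0, 0, -0.02], [0, 0, 0]], [1, [0.02, -0.01, 0], [0, 0, 0]], [1, [0.02, -0.01, 0], [0, 0, 0]], [1, [0.02, -0.01, 0], [0, 0, 0]], [1, [0.018, -0.01, 0], [0, 0, 0]], [1, [0, 0, 0], [0, 0, 0]], [1, [0, 0, 0], [0, 0, 0]], [1, [0, 0, 0], [0, 0, 0]]]' --squeeze 40

```text
time_s: 0.93
eef_pos: [485.2, 77.5, 311.1]
ee_rot: [-0.0, 0.707, 0.707, -0.0]
force: [0.2, 0.4, -0.5]
grip_width: 0.007
grip_force: 0.0
```

Run:
```python
from h import *
s=sense(); print(s["eef_pos"],s["force"],s["grip_width"])
c=capture("side"); save(c,"side2.png")
```

```text
[485.2171125   77.54172845 311.09570336] [ 0.2283211   0.35198088 -0.49255964] 0.007206053994160649
```

View pics/side2.png

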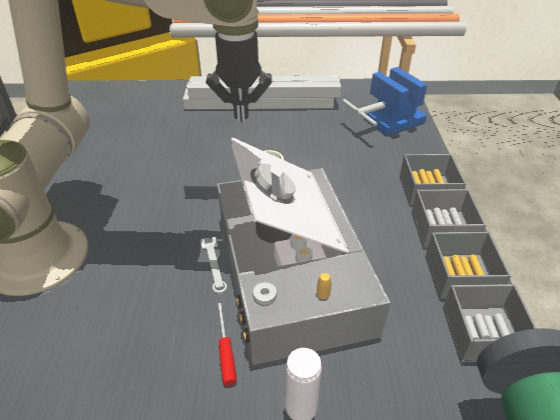

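The shut fingers at (238,115) stand clear above the cover's far (left) front corner, and nothing has moved. I'll go down now.

>>> servo_tool --commands '[[1, [0, 0, 0.02], [0, 0, 0]], [1, [0, 0, 0.02], [0, 0, 0]], [1, [0, 0, 0.015], [0, 0, 0]], [1, [0, 0, 0.008], [0, 0, 0]], [1, [0, 0, 0.008], [0, 0, 0]], [1, [0, 0, 0.008], [0, 0, 0]], [1, [0, 0, 0.008], [0, 0, 0]], [1, [0, 0, 0.008], [0, 0, 0]], [1, [0, 0, 0.008], [0, 0, 0]]]'

```text
time_s: 1.73
eef_pos: [485.3, 77.9, 208.2]
ee_rot: [0.001, 0.707, 0.707, 0.0]
force: [-0.2, -0.0, 4.5]
grip_width: 0.002
grip_force: 1.8
```

>>> servo_tool --commands '[[1, [0, 0, 0.008], [0, 0, 0]], [1, [0, 0, 0.008], [0, 0, 0]], [1, [0, 0, 0.008], [0, 0, 0]], [1, [0, 0, 0.008], [0, 0, 0]], [1, [0, 0, 0.008], [0, 0, 0]], [1, [0, 0, 0.008], [0, 0, 0]], [1, [0, 0, 0.008], [0, 0, 0]], [1, [0, 0, 0.008], [0, 0, 0]], [1, [0, 0, 0.006], [0, 0, 0]], [1, [0, 0, 0.006], [0, 0, 0]]]'

```text
time_s: 2.57
eef_pos: [484.8, 78.0, 131.5]
ee_rot: [-0.0, 0.707, 0.707, -0.0]
force: [-1.8, -0.1, 4.3]
grip_width: -0.003
grip_force: 1.8
```

>>> servo_tool --commands '[[1, [0, 0, 0.004], [0, 0, 0]], [1, [0, 0, 0.004], [0, 0, 0]], [1, [0, 0, 0.003], [0, 0, 0]], [1, [0, 0, 0.003], [0, 0, 0]], [1, [0, 0, 0.002], [0, 0, 0]], [1, [0, 0, 0], [0, 0, 0]]]'

```text
time_s: 3.07
eef_pos: [485.0, 78.0, 115.9]
ee_rot: [-0.0, 0.707, 0.707, -0.0]
force: [-0.2, -0.5, -0.5]
grip_width: 0.0
grip_force: 0.0
```

>>> servo_tool --commands '[[1, [0, 0, 0.001], [0, 0, 0]], [1, [0, 0, 0.001], [0, 0, 0]], [1, [0, 0, 0.001], [0, 0, 0]], [1, [0, 0, 0.001], [0, 0, 0]], [1, [0, 0, 0], [0, 0, 0]], [1, [0, 0, 0], [0, 0, 0]]]'

```text
time_s: 3.57
eef_pos: [485.3, 78.0, 113.9]
ee_rot: [0.001, 0.707, 0.707, 0.0]
force: [-6.7, -0.8, 18.9]
grip_width: 0.001
grip_force: 9.4
```

>>> servo_tool --commands '[[1, [0, 0, -0.02], [0, 0, 0]], [1, [0, 0, -0.03], [0, 0, 0]], [1, [0, 0, -0.03], [0, 0, 0]], [1, [-0.02, 0.008, -0.03], [0, 0, 0]], [1, [-0.02, 0.008, -0.03], [0, 0, 0]], [1, [-0.02, 0.008, -0.03], [0, 0, 0]], [1, [-0.025, 0.009, -0.01], [0, 0, 0]], [1, [0, 0, 0], [0, 0, 0]], [1, [0, 0, 0], [0, 0, 0]]]'

```text
time_s: 4.32
eef_pos: [518.3, -7.8, 292.1]
ee_rot: [0.0, 0.708, 0.706, 0.0]
force: [-0.0, 0.9, -0.8]
grip_width: -0.002
grip_force: 0.0
```

Run:
```python
from h import *
s=sense(); print(s["eef_pos"],s["force"])
c=capture("wrist"); save(c,"w1.png"); W=world(c,s)
A=W.reshape(-1,3);
np.save("w1.npy",W)
d=np.hypot(A[:,0]-518,A[:,1]+6.7)
m=(d<75)&(A[:,2]<180)&(A[:,2]>90)
print(np.histogram(A[m,2],bins=np.arange(100,160,4)))
c2=capture("scene"); W2=world(c2); np.save("s3.npy",W2); save(c2,"scene3.png")
```

```text
[518.30253943  -7.7703449  292.10361567] [-0.02974702  0.8596832  -0.83869533]
(array([   0,    0,    0, 8038, 1434, 2433,   49,   57,  423, 3090,    0,
          0,    0,    0]), array([100, 104, 108, 112, 116, 120, 124, 128, 132, 136, 140, 144, 148,
       152, 156]))
```

View pics/w1.png

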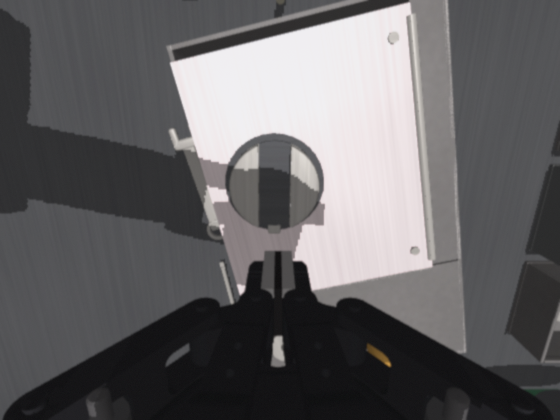

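The cover is shut, with its plate reading about 114 mm. The disc is at pixel (275,182), its slot almost vertical in the image (along world y) and its nose at (274,230) pointing to -y. Next I'll measure its centre and slot angle.

Run:
```python
from h import *
for f in("w1.npy","s3.npy"):
    A=np.load(f).reshape(-1,3)
    d=np.hypot(A[:,0]-518,A[:,1]+6.7)
    T=A[(d<65)&(A[:,2]>133)&(A[:,2]<146)]; F=A[(d<38)&(A[:,2]>118)&(A[:,2]<130)]
    cc,r=cv2.minEnclosingCircle(T[:,:2].astype(np.float32)); print(f,"disc",cc,r,"z",np.median(T[:,2]),len(T))
    if len(F)<50: continue
    rc=cv2.minAreaRect(F[:,:2].astype(np.float32))
    F=F[np.hypot(F[:,0]-cc[0],F[:,1]-cc[1])<35]
    vx=cv2.fitLine(F[:,:2].astype(np.float32),cv2.DIST_HUBER,0,.01,.01).ravel()
    n=np.array([-vx[1],vx[0]]); o=(F[:,:2]-np.array(cc))@n
    print("slot dir deg",np.degrees(np.arctan2(vx[1],vx[0])),"z",np.median(F[:,2]),"perp",np.percentile(o,[1,50,99]))
    # edges from the top lands: linear separation
    o=(T[:,:2]-np.array(cc))@n; print("land gap",np.percentile(o[o>0],1),np.percentile(o[o<0],99))
```

```text
w1.npy disc (514.269775390625, -5.7657623291015625) 45.02932357788086 z 136.92820086467233 3499
slot dir deg 89.667244 z 120.96394254888779 perp [-16.10184594  -0.04549826  15.84324795]
land gap 16.116015106947316 -16.13847413531086
s3.npy disc (517.9722290039062, -6.209602355957031) 45.145477294921875 z 134.7650513533511 304
slot dir deg 89.40768 z 121.4693806365612 perp [ 6.86157293 17.19453877 21.24383396]
land gap 15.686201901616297 -13.218066803615086
```

>>> servo_tool --commands '[[0.2, [0, 0, 0], [0, 0, -1]], [0.2, [0, 0, 0], [0, 0, -1]], [0.2, [0, 0, 0], [0, 0, -1]], [0.2, [0, 0, 0], [0, 0, -1]], [0.2, [0, 0, 0], [0, 0, -1]], [0.2, [0, 0, 0], [0, 0, -1]], [0.2, [0, 0, 0], [0, 0, -1]], [0.2, [0, 0, 0], [0, 0, -1]], [0.2, [0, 0, 0], [0, 0, -1]], [0.2, [0, 0, 0], [0, 0, -1]]]'

```text
time_s: 5.25
eef_pos: [517.5, -5.9, 291.5]
ee_rot: [-0.001, 0.256, 0.967, 0.0]
force: [-0.6, 0.8, -0.5]
grip_width: 0.402
grip_force: 0.0
```

>>> servo_tool --commands '[[0.2, [0, 0, 0], [0, 0, -1]], [0.2, [0, 0, 0], [0, 0, -1]], [0.2, [0, 0, 0], [0, 0, -1]], [0.2, [0, 0, 0], [0, 0, -1]], [0.2, [0, 0, 0], [0, 0, -1]], [0.2, [0.002, 0.002, 0.04], [0, 0, 0]], [0.2, [0, 0, 0.03], [0, 0, 0]], [0.2, [0, 0, 0.02], [0, 0, 0]], [0.2, [0, 0, 0], [0, 0, 0]], [0.2, [0, 0, 0], [0, 0, 0]]]'

```text
time_s: 6.08
eef_pos: [515.6, -4.2, 202.0]
ee_rot: [-0.001, -0.001, 1.0, 0.0]
force: [-0.6, 0.4, 1.1]
grip_width: 0.403
grip_force: 0.0
```

```bash
python3 - <<'E'
from h import *
s=sense(); print(s["eef_pos"],s["ee_rot"],s["joints"],s["grip_width"],R.from_quat(s["ee_rot"],scalar_first=True).as_matrix().round(3))
c=capture("wrist"); W=world(c,s); A=W.reshape(-1,3); save(c,"w2.png")
d=np.hypot(A[:,0]-516,A[:,1]+6)
T=A[(d<65)&(A[:,2]>131)&(A[:,2]<146)]
cc,r=cv2.minEnclosingCircle(T[:,:2].astype(np.float32)); print("disc",cc,r,np.median(T[:,2]),len(T))
for n in("side","scene"):
    c=capture(n); save(c,n+"4.png")
    W=world(c)
    # gripper tips: low points near the tool above the disc
    B=W.reshape(-1,3); m=(np.hypot(B[:,0]-516,B[:,1]+6)<60)&(B[:,2]>165)&(B[:,2]<235)
    B=B[m]; print(n,len(B),np.percentile(B[:,2],[0,.5,2]) if len(B) else "", B[B[:,2]<np.percentile(B[:,2],5)].mean(0) if len(B) else "")
E
python3 -c "
import cv2
a=cv2.imread('pics/side4.png')[100:300,180:400];b=cv2.imread('pics/w2.png')
cv2.imwrite('pics/m4.png',cv2.hconcat([cv2.resize(a,(440,400)),cv2.resize(b,(360,400))]))"
```

```text
[515.58520024  -4.22278883 201.99937856] [-8.84961499e-04 -5.02428128e-04  9.99999447e-01  2.66734049e-04] [-2.35762348e-01  3.17963072e-01  1.56965911e+00  1.09756715e-04
  1.25581610e+00 -1.80759763e+00] 0.40319018323201666 [[-1.    -0.001 -0.002]
 [-0.001  1.     0.001]
 [ 0.002  0.001 -1.   ]]
disc (514.4935302734375, -5.447816371917725) 45.103057861328125 136.90370727298944 6633
side 117 [204.47556042 205.41247162 206.67856564] [520.43207395 -29.18283217 206.81181317]
scene 121 [203.26260578 204.02999966 206.41389816] [520.89768278  -6.33663483 205.92718165]
```

View pics/m4.png

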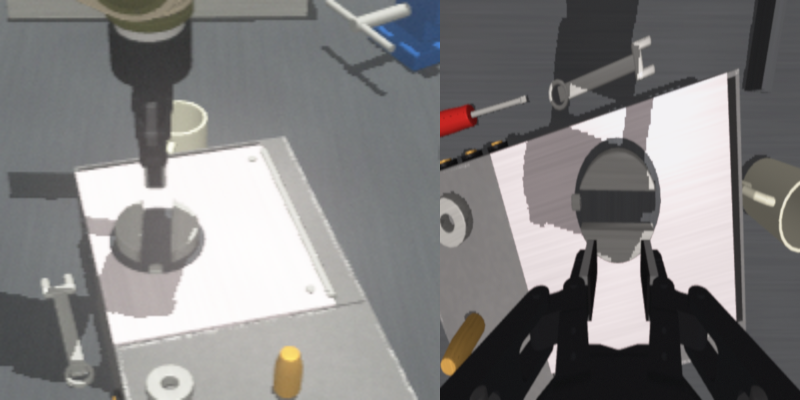

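The left crop shows the open fingers above the disc, in line with the slot. The right (wrist) crop shows the slot horizontal, parallel to the finger line, with the disc at about (618,200). Two wrist views put the centre at (514.5, -5.5), so I'll descend into the slot.

>>> servo_tool --commands '[[0.2, [0.001, -0.001, 0.025], [0, 0, 0]], [0.2, [0, 0, 0.02], [0, 0, 0]], [0.2, [0, 0, 0.01], [0, 0, 0]], [0.2, [0, 0, 0.005], [0, 0, 0]], [0.2, [0, 0, 0.004], [0, 0, 0]], [0.2, [0, 0, 0.004], [0, 0, 0]], [0.2, [0, 0, 0.004], [0, 0, 0]], [0.2, [0, 0, 0.002], [0, 0, 0]], [0.2, [0, 0, 0], [0, 0, 0]]]'

```text
time_s: 6.98
eef_pos: [515.0, -6.0, 128.2]
ee_rot: [-0.0, 0.0, 1.0, 0.0]
force: [0.8, -0.1, 0.6]
grip_width: 0.4
grip_force: 0.0
```

>>> servo_tool --commands '[[0.2, [0, 0, 0], [0, 0, 0.6]], [0.2, [0, 0, 0], [0, 0, 0.6]], [0.2, [0, 0, 0], [0, 0, 0.6]], [0.2, [0, 0, 0], [0, 0, 0.6]], [0.2, [0, 0, 0], [0, 0, 0.6]], [0.2, [0, 0, 0], [0, 0, 0.6]], [0.2, [0, 0, 0], [0, 0, 0.6]], [0.2, [0, 0, 0], [0, 0, 0.6]], [0.2, [0, 0, 0], [0, 0, 0.6]], [0.2, [0, 0, 0], [0, 0, 0.6]]]'

```text
time_s: 7.82
eef_pos: [514.8, -5.8, 128.6]
ee_rot: [-0.0, 0.31, 0.951, 0.0]
force: [-2.1, 2.0, 2.1]
grip_width: 0.396
grip_force: 2.1
```

Run:
```python
from h import *
s=sense(); print(s["eef_pos"],s["ee_rot"],s["force"],s["wrist_torque"])
```

```text
[514.80518408  -5.78405993 128.61304507] [-2.63115448e-04  3.10337194e-01  9.50626505e-01  7.12787381e-05] [-2.12908309  2.01443816  2.11913443] [0.22311743 0.29076411 0.07068522]
```

>>> servo_tool --commands '[[0.2, [0, 0, 0], [0, 0, 0.8]], [0.2, [0, 0, 0], [0, 0, 0.8]], [0.2, [0, 0, 0], [0, 0, 0.8]], [0.2, [0, 0, 0], [0, 0, 0.8]], [0.2, [0, 0, 0], [0, 0, 0.8]], [0.2, [0, 0, 0], [0, 0, 0.8]], [0.2, [0, 0, 0], [0, 0, 0.8]], [0.2, [0, 0, 0], [0, 0, 0.8]], [0.2, [0, 0, 0], [0, 0, 0.8]], [0.2, [0, 0, 0], [0, 0, 0.6]]]'

```text
time_s: 8.65
eef_pos: [514.8, -5.7, 128.6]
ee_rot: [-0.0, 0.663, 0.749, 0.0]
force: [-2.8, 2.4, 0.6]
grip_width: 0.399
grip_force: 2.6
```

Run:
```python
from h import *
s=sense(); print(s["eef_pos"],s["ee_rot"],s["force"],s["wrist_torque"],s["tau"][5])
```

```text
[514.78151583  -5.66928201 128.61096558] [-3.46721502e-04  6.62743033e-01  7.48846815e-01  5.27757295e-06] [-2.76396701  2.37147537  0.60109284] [0.32362783 0.33751165 0.07201539] -0.6105748750269413
```

>>> servo_tool --commands '[[0.2, [0, 0, 0], [0, 0, 0.3]], [0.2, [0, 0, 0], [0, 0, 0.3]], [0.2, [0, 0, 0], [0, 0, 0.3]], [0.2, [0, 0, 0], [0, 0, 0]], [0.2, [0, 0, 0], [0, 0, 0]]]'

```text
time_s: 9.07
eef_pos: [514.9, -5.7, 128.6]
ee_rot: [-0.0, 0.696, 0.719, 0.0]
force: [-2.6, 2.0, 0.9]
grip_width: 0.402
grip_force: 1.8
```

Run:
```python
from h import *
s=sense(); print(s["eef_pos"],s["ee_rot"],np.degrees(2*np.arctan2(s["ee_rot"][1],s["ee_rot"][2])),s["force"],s["wrist_torque"],s["tau"][5])
```

```text
[514.86870686  -5.73989428 128.56335835] [-2.13077712e-04  6.95524130e-01  7.18502704e-01  6.64529045e-05] 88.13799935699451 [-2.63139109  2.01977529  0.88864943] [0.4052785  0.36902845 0.03026939] 0.15145625453442335
```

>>> servo_tool --commands '[[0.2, [0, 0, 0], [0, 0, 0.3]], [0.2, [0, 0, 0], [0, 0, 0.3]], [0.2, [0, 0, 0], [0, 0, 0.3]], [0.2, [0, 0, 0], [0, 0, 0.2]], [0.2, [0, 0, 0], [0, 0, 0]]]'

```text
time_s: 9.48
eef_pos: [515.1, -5.6, 128.6]
ee_rot: [0.0, 0.736, 0.677, 0.0]
force: [-0.6, 5.2, 3.5]
grip_width: 0.401
grip_force: 19.8
```

Run:
```python
from h import *
s=sense(); print(s["eef_pos"],np.degrees(2*np.arctan2(s["ee_rot"][1],s["ee_rot"][2])),s["force"],s["wrist_torque"],s["tau"][5])
c=capture("wrist"); W=world(c,s); save(c,"w5.png")
c=capture("side"); save(c,"side5.png")
a=cv2.imread('pics/side5.png')[130:260,200:380];b=cv2.imread('pics/w5.png')
cv2.imwrite('pics/m5.png',cv2.hconcat([cv2.resize(a,(400,300)),cv2.resize(b,(400,300))]))
```

```text
[515.14962192  -5.57136401 128.64530209] 94.71405908357386 [-0.5620463   5.15932943  3.53663119] [0.80052338 0.24226714 0.93968032] 1.2845321372151375
```

View pics/m5.png

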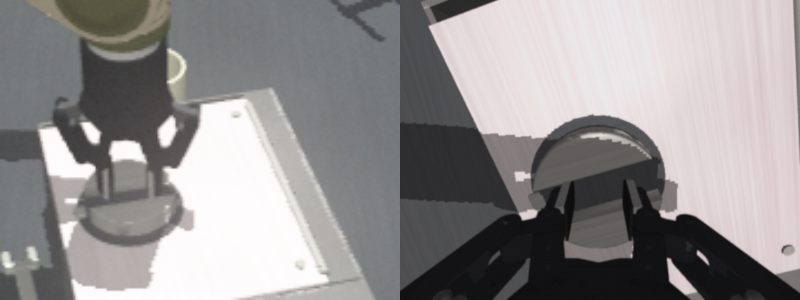

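At 94.7° of tool turn the torque has jumped from 0.07 to 0.94 N m, so the fastener is at its stop. The picture agrees: the slot runs square to the hinge. I'll back off inside the play and lift out.

>>> servo_tool --commands '[[0.2, [0, 0, 0], [0, 0, 0]], [0.2, [0, 0, 0], [0, 0, -0.6]], [0.2, [0, 0, 0], [0, 0, -0.6]], [0.2, [0, 0, 0], [0, 0, -0.4]], [0.2, [0, 0, 0], [0, 0, 0]], [0.2, [0, 0, -0.01], [0, 0, 0]], [0.2, [0, 0, -0.02], [0, 0, 0]], [0.2, [0, 0, -0.04], [0, 0, 0]], [0.2, [0, 0, -0.04], [0, 0, 0]], [0.2, [0, 0, 0], [0, 0, 0]]]'

```text
time_s: 10.42
eef_pos: [517.6, -6.7, 246.5]
ee_rot: [0.006, 0.677, 0.736, 0.003]
force: [1.3, 0.2, 0.9]
grip_width: 0.401
grip_force: 0.0
```

>>> servo_tool --commands '[[0.2, [0, 0, -0.03], [0, 0, 0]], [0.2, [0, 0, 0], [0, 0, 0]], [0.2, [0, 0, 0], [0, 0, 0]], [0.2, [0, 0, 0], [0, 0, 0]]]'

```text
time_s: 10.75
eef_pos: [514.9, -6.1, 268.1]
ee_rot: [0.0, 0.677, 0.736, -0.0]
force: [0.0, -0.5, -0.2]
grip_width: 0.401
grip_force: 0.0
```

Run:
```python
from h import *
s=sense(); print(s["eef_pos"],s["force"])
c=capture("wrist"); W=world(c,s); save(c,"w6.png"); A=W.reshape(-1,3)
d=np.hypot(A[:,0]-514.5,A[:,1]+5.5)
F=A[(d<36)&(A[:,2]>117)&(A[:,2]<128)]
v=cv2.fitLine(F[:,:2].astype(np.float32),cv2.DIST_HUBER,0,.01,.01).ravel(); a=np.degrees(np.arctan2(v[1],v[0])); print("slot deg",a,len(F),"locked expects 12.5")
P=A[(d>60)&(d<90)&(A[:,2]>100)&(A[:,2]<130)]; c0=P.mean(0);n=np.linalg.svd(P-c0,full_matrices=False)[2][2]; print("lid",c0,n)
```

```text
[514.88230572  -6.08413237 268.11175834] [ 0.00143249 -0.45123495 -0.20165382]
slot deg 12.397307 2214 locked expects 12.5
lid [522.5529924    8.09258143 114.97093085] [ 1.55061013e-03 -2.60416277e-04 -9.99998764e-01]
```

View pics/w6.png

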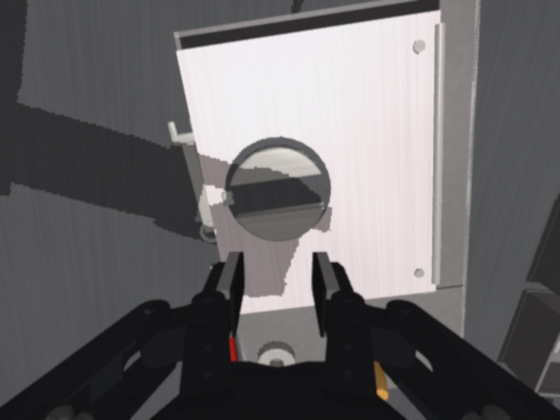

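The slot is at 12.4° (locked would be 12.5°), the nose at (228,198) points to the front edge, and the cover is level. The robot is clear, so I'm handing in.

```bash
python3 -c "
from rig import *
print(finish_job())"
```

```text
the job is handed in; nothing more can be done
None
```

The cover is pushed shut and the cam fastener is turned clockwise to its locked stop; the job is handed in, though no verdict came back, and no bystander looked moved in the views I took.

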